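Shut and pin the spray-gun chest

ROBOT

A 6-joint arm with a two-finger parallel gripper is mounted at the origin on the work surface. World frame = base frame: x ahead of the robot, y to its left, z up, the work surface at z = 0. Lengths are in m, angles in rad, forces in N, time in s.
With the tool pointing down it reaches from about 0.3 to 0.825 m from the base axis. Payload 5.4 kg.
Tool frame: the origin (TCP) lies between the finger pads; the fingertips stand 11 mm ahead of it and the grasp point (between the pads) lies 8 mm behind it; z points along the fingers, x is the direction in which the jaws open and shut, and the axes are right-handed (so a half turn about z gives the same grasp; the last joint's range is limited). The gripper opens to 92 mm and grips with 3 to 60 N. Pads are 20 mm wide; open, the fingers measure 128 mm over their backs; the gripper's body (75 mm by 189 mm) begins 69 mm behind the grasp point.
Start: joints at [-0.21, 0.158, 1.597, -0, 1.386, -0.21], TCP at [0.575, -0, 0.226] pointing down, gripper open.
Joint ranges: [-2.91, 2.91], [-0.94, 2.29], [0.18, 2.7], [-1.29, 4.43], [0.17, 2.64], [-3, 3]. Speed limits (rad/s): [2.57, 2.57, 3.14, 3.14, 3.14, 3.14].

INTERFACE

Orientations are given as a 3x3 rotation matrix whose columns are the frame's x, y, z axes.
In Python, from bench import bot, imaging, ticket, recognise, mark_of gives the robot as it stands.
- The arm moves only by the tool step_arm, never from a script. Its argument "rows" is text: rows parted by semicolons, each of 4 numbers parted by spaces: the shift along the world's x, y, z in mm, then the turn about the world's z in degrees. A call has 1 to 10 rows; each row shifts and turns the commanded pose from where the row before left it; what a row does not reach is not made up. A row lasts 1/10 s, in which the tool goes at most 50 mm and 8.59 degrees, less where a joint would pass 70% of its speed; a pose out of reach is approached as far as the arm can. A call with a gripper value outside its range is refused whole. "hand" is the finger opening in mm, from 0 to 91.9, set as the call begins (left out, the last holds). The fingers move at their own pace and stop on an object; "squeeze" is the grip in N (left out, the last holds). Time passes only in rows, so rows that do not move let the fingers close. It gives the time, the measured TCP pose, the force and the opening at its end, in the units of the state.
- bot.state(): the state, without advancing time (a new reading comes with each control period).
- imaging.camera(name): name is "scene" or "side" or "wrist"; returns the picture (384x512x3 uint8, red, green, blue); there is no depth.
- imaging.camera_params(name): a dict with "camera_matrix" (3x3 intrinsics, pixels), "eye" and "orientation" of the camera in the world. Camera axes: x right, y down, z forward; pixel columns grow to the right and rows downward; lengths in m; the calibration is good to about 2 mm. A picture is of the moment at which its call begins: read the wrist's pose just before it. camera_params takes no time and is no camera call; for the wrist camera it gives the pose at the moment of the call.
- ticket.hand_in(): hands the job in, once; it reports no verdict.
Trained networks look in the newest picture that a camera, given by its name, has taken for a name from the list of things; names that differ only in an ending like _2 or _b are one class to them, and where a whole thing is asked for, a point or a joint stands for the part that bears it (a point fixed in the world has none). Each returns a list of dicts, best first, with "confidence" (0 to 1); they miss things now and then, are a little off and sometimes report something else, mostly with a low value. They report only what shows in the picture. A call takes as long as a camera call.
- recognise(camera, target): "bbox" ([left, top, width, height] in pixels, round what is visible of it).
- mark_of(camera, target): "position" ([column, row] in pixels: a listed point, or the origin of a listed thing).
The state is a dict: "time_s": time; "joint_pos": joint angles; "dq": joint speeds; "tau": joint torques, N m; "ee_pos": TCP position; "eef_rot": TCP orientation; "force": force on the tool from outside, world axes, zero at the start; "torque": the same for the moment, N m; "gripper_width": finger opening in m.
Only numpy, scipy, OpenCV 4.12 (cv2) and the standard library are available. Lean on these libraries where they do the work, as an engineer would, in place of code of your own. Each camera call takes 0.05 s, during which the arm holds its last target. There are 200 camera calls.

TASK

Lock up the brown plywood chest: first press its lid fully shut, then swing the steel hasp over and down so that it lies flat over its staple, then take the collared lock pin from the drilled block and drop it down through the staple until its collar rests on the bar. Leave the other tools and things on the bench where they are.

Things in the scene. Friction and masses are not known exactly. Their poses are not given: they have to be found in the camera images.
- chest: The fixed chest of brown stained plywood: 240 mm deep (x), 340 mm wide (y), 154 mm high with its lid shut. Origin under its centre; -x points straight out of its front, where the staple and hasp are; z up
- staple_eye (a point): Centre of the staple's loop, level with the bar's top: 23 mm out from the chest's front, 43.5 mm below the shut lid's top; axes as the chest's. The staple is a level U of 7 mm steel bar standing 38 mm out. With the hasp home its opening, seen from above, is 18 mm wide (y) and 26 mm deep, from the hasp's outer face, 18 mm in from this point, to the cross bar
- lid (a joint): The chest's lid, 14 mm plywood, 240 x 340 mm, hinged at its rear edge: 0 shut, grows as it opens (rad), starts ajar. Stiff hinge: it stays where it is left, and a push of 2 to 5 N down on its front edge shuts it
- lid_edge (a point): Middle of the lid's front upper edge, carried by the lid; axes are the lid's: -x forward out of the front, y along the edge, z out of the lid's top. The lid's top is bare from 30 mm either side of here to its ends, 170 mm either side; in the middle a 3 mm steel strap, 44 mm wide, is screwed to it
- hasp (a joint): The hasp's leaf on its hinge: 0 hanging flat on the chest's front with the staple through its slot, 1.57 sticking straight out forward, 3.14 standing straight up (lid shut), more leans back over the lid, up to 4.2 (rad). A stiff hinge: it stays where it is left, and 1 to 2 N moves it. The slot clears the staple
- hasp_hinge (a point): Middle of the hasp's hinge axis (along y), 6 mm out from the lid's front, 5 mm above its top; axes as lid_edge. The steel leaf, 56 mm wide, 3 mm thick, reaches 80 mm from the axis, ending in a lip turned 10 mm out. Its slot, 36 mm wide, lies 47 to 66 mm from the axis; nearer, it is plain plate. Hanging shut, its outer face is 1 mm behind the axis
- pin: The lock pin, plain steel, 90 g, upright in one of the three holes of the block. Origin at the centre of the underside of its round collar (30 mm diameter, 5 mm thick), z along the pin towards its handle. Above the collar a round handle, 18 mm diameter, reaching 47 mm above the origin; below it a shank 11 mm diameter, 45 mm long, tapering over its last 9 mm
- block: Fixed drilled plywood block, 75 x 200 x 60 mm high, origin under its centre, y along its length. Three 14 mm holes 50 mm deep in its top, on its middle line at y = -62, 0 and 62 mm; the pin's collar rests on its top, and which hole holds which tool varies
- awl: Awl with a pear-shaped wooden handle 76 mm high, in the block; leave it. Origin under its ferrule
- punch: Plain dark steel rod without a collar, 12 mm thick, standing 62 mm out of the block; leave it. Origin level with the block's top
- measure: Black tape measure, 68 x 34 x 62 mm, standing in front of the chest; leave it. Origin under its centre
- tape_roll: Roll of masking tape, 90 mm diameter, 36 mm high, lying flat; leave it. Origin under its centre
- jug: Square plastic adhesive jug, 110 x 150 mm, 215 mm high; leave it. Origin under its centre
- tin: Steel tin, 100 mm diameter, 130 mm high, at the back; leave it. Origin under its centre
- mallet: Rubber mallet lying flat, about 290 mm long; leave it. Origin about the middle of its handle, on the table
- glue_brush: Glue brush lying flat; leave it. Origin under its middle
- spanner: Steel spanner lying flat; leave it. Origin under its middle

How it is judged:
By the outcome, as a careful person would: the job done as asked, in the order asked, and still so for the second after the job is handed in, with the robot touching nothing.
It also fails if it takes over 72 s, if anything falls off the work surface, if the arm or the gripper's body presses on something with over 40 N, if the wrist force passes 120 N, or if a joint passes its speed limit or range.

## Working session

There is one attempt and no reset: what is moved stays moved. The work goes in short steps, Python scripts to look and compute and a tool call to move; the robot and the scene stay as the last step left them, time stands still between calls to the robot, and variables do not carry over. Pictures are saved under pics/ and viewed, about 8 in all and at most 12, crops included, and the job is handed in when it is done.

Besides the shell and the picture viewer there is one more tool, called after ">>>" as a command line: name --argument value ..., lists and objects as JSON in quotes. step_arm: Moves the arm, as the interface text tells. Its arguments: {"type":"object","properties":{"rows":{"type":"string"},"hand":{"type":"number"},"squeeze":{"type":"number"}},"required":["rows"]}

```bash
ls; mkdir -p pics
cat > h.py <<'E'
import numpy as np, cv2
from bench import bot, imaging, ticket, recognise, mark_of
def P(n):
    p=imaging.camera_params(n); return np.array(p["camera_matrix"]),np.array(p["eye"]),np.array(p["orientation"])
def proj(n,X):
    K,e,R=P(n); c=(np.atleast_2d(X)-e)@R; u=c@K.T; return u[:,:2]/u[:,2:]
def ray(n,px):
    K,e,R=P(n); d=R@np.linalg.inv(K)@np.array([px[0],px[1],1.]); return e,d/np.linalg.norm(d)
def onz(n,px,z):
    e,d=ray(n,px); return e+d*(z-e[2])/d[2]
def tri(l):
    A=np.zeros((3,3));b=np.zeros(3)
    for n,px in l:
        e,d=ray(n,px);M=np.eye(3)-np.outer(d,d);A+=M;b+=M@e
    X=np.linalg.solve(A,b); return X,[np.linalg.norm(proj(n,X)[0]-px) for n,px in l]
def snap(n,f=None):
    im=imaging.camera(n)
    if f: cv2.imwrite(f"pics/{f}.png",cv2.cvtColor(im,cv2.COLOR_RGB2BGR))
    return im
E
python3 - <<'E'
from h import *
np.set_printoptions(precision=3,suppress=True)
a=snap("scene","s0");b=snap("side","d0")
for n in("scene","side"):
    K,e,R=P(n);print(n,K[0,0],e,R[:,2])
for t in "chest staple_eye lid_edge hasp_hinge pin block awl punch measure".split():
    r={}
    for n in("scene","side"):
        m=mark_of(n,t)
        if m: r[n]=m[0]["position"];print(t,n,np.array(r[n]),m[0]["confidence"], onz(n,r[n],0),onz(n,r[n],.06))
    if len(r)==2:print("   tri",*tri(list(r.items())))
E
```

```text
pics
scene 470.78324122634064 [ 0.986 -1.066  0.99 ] [-0.322  0.685 -0.653]
side 354.35632144369555 [ 0.472 -0.813  0.936] [ 0.057  0.641 -0.766]
chest scene [309.9 154.9] 0.56 [0.56  0.263 0.   ] [0.585 0.183 0.06 ]
chest side [246.4 130. ] 0.65 [0.557 0.276 0.   ] [0.552 0.206 0.06 ]
   tri [ 0.557  0.277 -0.006] [np.float64(1.0222886910504883), np.float64(0.9271771790173094)]
staple_eye scene [354.6 137.4] 0.73 [0.672 0.443 0.   ] [0.691 0.351 0.06 ]
staple_eye side [285.8 105.7] 0.95 [0.74  0.416 0.   ] [0.722 0.337 0.06 ]
   tri [0.708 0.269 0.113] [np.float64(0.3036152914022754), np.float64(0.2719851432271889)]
lid_edge scene [346.7 101.2] 0.9 [0.562 0.695 0.   ] [0.588 0.588 0.06 ]
lid_edge side [278.5  77.6] 0.67 [ 0.74  0.63 -0.  ] [0.723 0.538 0.06 ]
   tri [0.669 0.248 0.25 ] [np.float64(0.48939654716357184), np.float64(0.45700730767977493)]
hasp_hinge scene [347.8  99.8] 0.93 [0.563 0.709 0.   ] [0.588 0.601 0.06 ]
hasp_hinge side [277.6  79.4] 0.7 [ 0.734  0.616 -0.   ] [0.717 0.524 0.06 ]
   tri [0.669 0.256 0.245] [np.float64(2.3664215277448157), np.float64(2.201140761
[... 541 characters left out ...]
88  0.   ] [ 0.529 -0.336  0.06 ]
awl side [325.7 200.8] 0.67 [ 0.789 -0.11   0.   ] [ 0.768 -0.155  0.06 ]
   tri [ 0.652 -0.468  0.351] [np.float64(38.46738680782077), np.float64(39.48131493903574)]
punch scene [232.6 238.7] 0.48 [ 0.504 -0.228  0.   ] [ 0.534 -0.279  0.06 ]
punch side [254.7 239.2] 0.44 [ 0.537 -0.235  0.   ] [ 0.532 -0.272  0.06 ]
   tri [ 0.532 -0.272  0.056] [np.float64(0.9204899834815505), np.float64(0.8828279581134955)]
measure scene [299.8 222.4] 0.79 [ 0.656 -0.079  0.   ] [ 0.676 -0.139  0.06 ]
measure side [287.  201.4] 0.51 [ 0.66  -0.099  0.   ] [ 0.648 -0.145  0.06 ]
   tri [ 0.66  -0.101  0.013] [np.float64(2.2320437755529987), np.float64(2.0097826457998424)]
```

Run:
```python
import cv2,numpy as np
a=cv2.imread("pics/s0.png");b=cv2.imread("pics/d0.png")
A=cv2.resize(a[60:300,160:480],None,fx=2.4,fy=2.4,interpolation=2)
cv2.imwrite("pics/s0c.png",A)
cv2.imwrite("pics/d0c.png",cv2.resize(b[40:290,140:400],None,fx=2.4,fy=2.4,interpolation=2))
```

```text
(no output)
```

View pics/s0c.png

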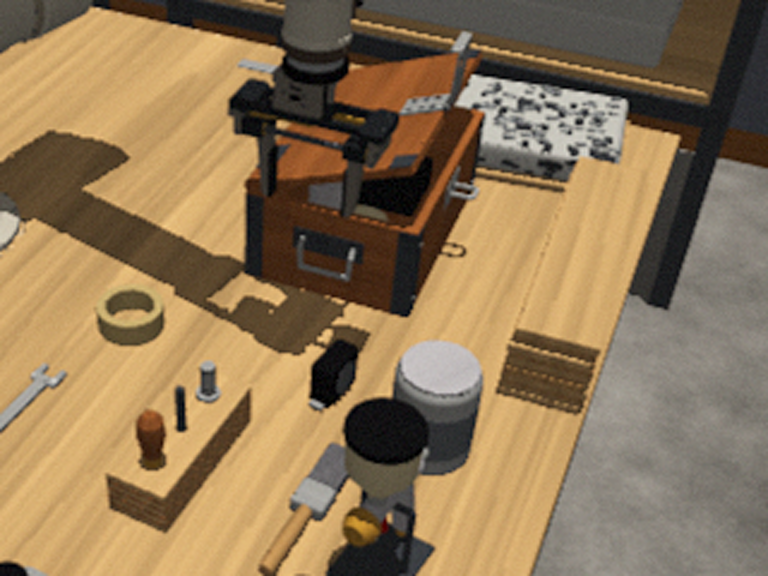

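View pics/d0c.png

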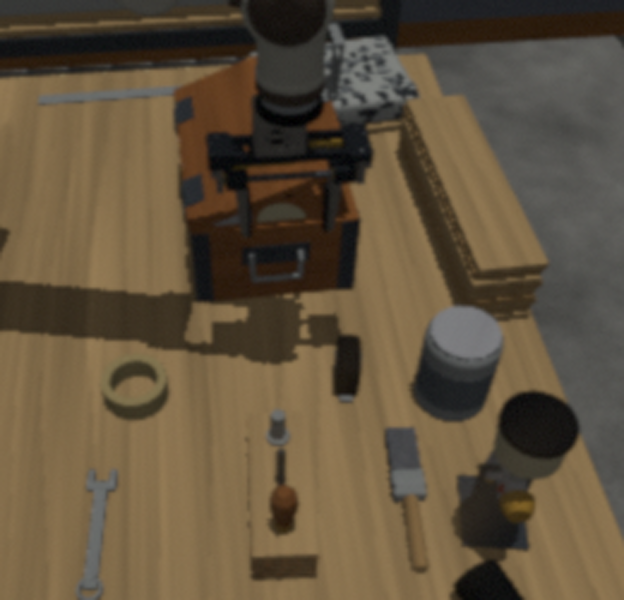

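The chest's front faces world +x, away from the robot. Its hasp (scene crop, 460,60) stands up on the ajar lid. The pin is the collared one at the block's far end (207,385), then comes the punch (181,410) and the awl (150,430). I'll rise and look with the wrist camera.

>>> step_arm --rows "0 0 50 0; 0 0 50 0; 0 0 50 0; 10 20 20 0; 20 40 0 0; 20 40 0 0; 0 20 0 0; 0 0 0 0" --hand 0

```text
time_s: 1.8
ee_pos: [0.625, 0.1227, 0.395]
eef_rot: [[1.0, 0.004, -0.001], [0.004, -1.0, 0.001], [-0.001, -0.001, -1.0]]
force: [0.3, -0.3, -0.4]
gripper_width: 0.0299
```

```bash
cat > m.py <<'E'
from h import *
import sys
np.set_printoptions(precision=3,suppress=True)
def meas(names,cams=("scene","side","wrist"),tag=None):
    s=bot.state();print(s["time_s"],"p",np.array(s["ee_pos"]),"F",np.array(s["force"]),"j6",s["joint_pos"][5],"w",s["gripper_width"])
    print(np.array(s["eef_rot"]).tolist())
    for c in cams: snap(c,f"{tag}_{c}" if tag else None)
    for t in names:
        r=[]
        for n in cams:
            m=mark_of(n,t)
            if m and m[0]["confidence"]>.3: r.append((n,m[0]["position"]));print(t,n,np.array(m[0]["position"]),round(m[0]["confidence"],2))
        if len(r)>1:print("   tri",*tri(r))
E
python3 - <<'E'
from m import *
meas("chest staple_eye lid_edge hasp_hinge pin block".split(),tag="a")
K,e,R=P("wrist");print(K[0,0],e,R)
E
```

```text
1.8 p [0.625 0.123 0.395] F [ 0.262 -0.309 -0.439] j6 0.0003873938412279234 w 0.029859402822469547
[[0.9999923830237099, 0.0037943378973349894, -0.0009148193716186835], [0.0037949356082288945, -0.9999925863153138, 0.0006525167728598545], [-0.0009123367203163496, -0.0006559834832635199, -0.9999993686634899]]
chest side [247.2 134.6] 0.94
staple_eye scene [352.1 139.2] 0.77
staple_eye side [287.  107.8] 0.75
staple_eye wrist [309.7  59.6] 0.89
   tri [0.708 0.263 0.108] [np.float64(1.657013614940624), np.float64(1.1432288718524708), np.float64(2.3882260726791764)]
lid_edge scene [347.4 102.7] 0.74
lid_edge side [276.4  77.2] 0.6
lid_edge wrist [293.7  42.2] 0.59
   tri [0.667 0.265 0.238] [np.float64(0.5161330272281791), np.float64(0.7198893338579279), np.float64(1.16402303742621)]
hasp_hinge scene [348.5  97.9] 0.67
hasp_hinge side [278.   75.5] 0.6
hasp_hinge wrist [297.8  39.3] 0.95
   tri [0.67  0.264 0.251] [np.float64(1.2405026827166157), np.float64(1.2300314034781648), np.float64(0.4210713958709675)]
pin scene [299.9 222.4] 0.74
pin side [253.7 221.7] 0.41
   tri [ 0.586 -0.004 -0.149] [np.float64(18.048295232055874), np.float64(16.07792915156155)]
block scene [235.1 250.1] 0.7
block side [253.5 251.5] 0.83
   tri [ 0.531 -0.27  -0.001] [np.float64(1.9770278194527513), np.float64(1.87730628977563)]
281.2373750601631 [0.626 0.201 0.556] [[ 1.    -0.001  0.001]
 [-0.001 -0.96  -0.281]
 [ 0.001  0.281 -0.96 ]]
```

View pics/a_wrist.png

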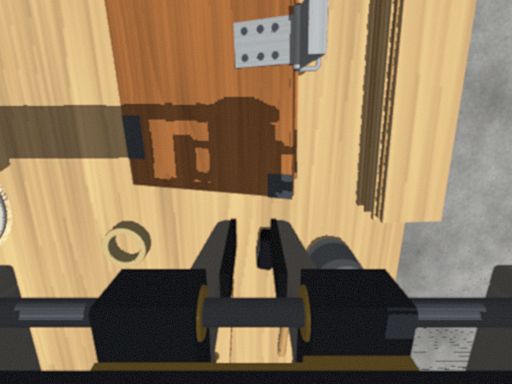

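>>> step_arm --rows "10 20 -10 0; 15 22 -30 0; 0 0 -40 0; 0 0 -30 0; 0 0 -20 0; 0 0 -15 0; 0 0 -15 0; 0 0 -15 0; 0 0 -15 0; 0 0 -10 0"

```text
time_s: 3.85
ee_pos: [0.6499, 0.1619, 0.1944]
eef_rot: [[1.0, -0.0, -0.0], [-0.0, -1.0, -0.0], [-0.0, 0.0, -1.0]]
force: [1.0, -0.4, 1.1]
gripper_width: 0.0003
```

>>> step_arm --rows "0 0 -8 0; 0 0 -7 0; 0 0 -5 0; 0 0 -3 0; 0 0 0 0"

```text
time_s: 4.35
ee_pos: [0.6496, 0.162, 0.1721]
eef_rot: [[1.0, -0.0, -0.001], [-0.0, -1.0, -0.0], [-0.001, 0.0, -1.0]]
force: [0.2, -0.4, 0.3]
gripper_width: 0.0004
```

>>> step_arm --rows "0 0 -3 0; 0 0 -2 0; 0 0 -2 0; 0 0 -2 0; 0 0 0 0"

```text
time_s: 4.85
ee_pos: [0.6503, 0.162, 0.1654]
eef_rot: [[1.0, 0.0, 0.001], [0.0, -1.0, -0.0], [0.001, 0.0, -1.0]]
force: [-2.7, -1.1, 7.4]
gripper_width: 0.0006
```

>>> step_arm --rows "0 0 -2 0; 0 0 -1 0; 0 0 0 0"

```text
time_s: 5.15
ee_pos: [0.6504, 0.1621, 0.1653]
eef_rot: [[1.0, 0.0, 0.002], [0.0, -1.0, -0.0], [0.002, 0.0, -1.0]]
force: [-8.8, -1.9, 20.3]
gripper_width: 0.0001
```

>>> step_arm --rows "0 0 5 0; 0 0 30 0; -10 -20 50 0; -20 -40 50 0; 0 -20 30 0; 0 0 0 0"

```text
time_s: 5.75
ee_pos: [0.6279, 0.0916, 0.3143]
eef_rot: [[1.0, -0.003, 0.009], [-0.003, -1.0, -0.001], [0.009, 0.001, -1.0]]
force: [0.4, -0.2, 1.0]
gripper_width: 0.0004
```

Run:
```python
from m import *
meas("chest staple_eye lid_edge hasp_hinge pin block".split(),tag="b")
```

```text
5.75 p [0.628 0.092 0.314] F [ 0.425 -0.162  0.962] j6 -0.04203575438698501 w 0.0003733539535235508
[[0.9999518273042086, -0.002807056549945193, 0.009405503947144844], [-0.002796519607610461, -0.9999954475898135, -0.0011332597817335342], [0.00940864225372596, 0.0011069025133471687, -0.9999551251020055]]
chest wrist [213.1  48.9] 0.76
staple_eye scene [353.1 138.9] 0.79
staple_eye side [285.9 105.9] 0.85
staple_eye wrist [324.5  20.5] 0.57
   tri [0.706 0.268 0.11 ] [np.float64(0.832041345083494), np.float64(0.5576456270600783), np.float64(0.9228514310855238)]
lid_edge scene [347.  123.9] 0.71
lid_edge side [282.1  97.5] 0.81
lid_edge wrist [315.5   8.2] 0.74
   tri [0.685 0.262 0.161] [np.float64(2.0660328643877035), np.float64(1.7903406676256748), np.float64(5.568903489949553)]
hasp_hinge scene [350.5 122.4] 0.79
hasp_hinge side [280.2  98. ] 0.97
hasp_hinge wrist [318.1   8.9] 0.57
   tri [0.686 0.264 0.161] [np.float64(2.2222431343835463), np.float64(2.4774055099619527), np.float64(3.4731129850084934)]
pin scene [246.2 224.5] 0.43
pin side [255.9 220.1] 0.41
pin wrist [326.2  19.8] 0.46
   tri [ 0.582  0.108 -0.162] [np.float64(51.64245362170853), np.float64(32.703160532706555), np.float64(150.78815977534475)]
block scene [234.1 253.6] 0.55
block side [254.9 250.2] 0.83
   tri [ 0.533 -0.271 -0.006] [np.float64(0.5221844803138717), np.float64(0.49423855552656343)]
```

View pics/b_wrist.png

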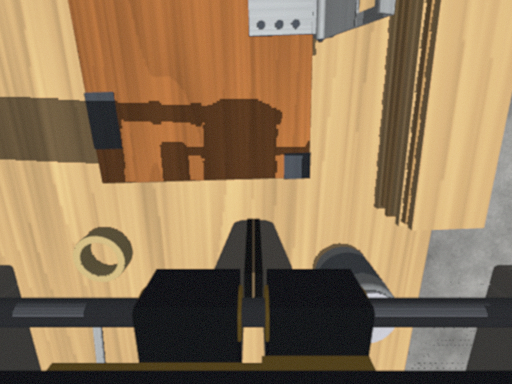

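>>> step_arm --rows "0 0 40 -8.5; 0 10 10 -8.5; 0 20 0 -8.5; 5 25 0 -8.5; 5 30 0 -8.5; 5 30 0 -8.5; 5 30 0 -8.5; 5 20 0 -8.5; 5 10 0 -8.5; 5 0 0 -8.5"

```text
time_s: 7.8
ee_pos: [0.6608, 0.2708, 0.3582]
eef_rot: [[0.083, -0.997, -0.0], [-0.997, -0.083, 0.0], [-0.0, 0.0, -1.0]]
force: [1.0, 0.4, 0.1]
gripper_width: 0.0007
```

>>> step_arm --rows "10 0 0 -4.8; 0 0 0 0; 0 0 0 0"

```text
time_s: 8.1
ee_pos: [0.6709, 0.2688, 0.3583]
eef_rot: [[0.005, -1.0, -0.001], [-1.0, -0.005, -0.0], [0.0, 0.001, -1.0]]
force: [0.2, 0.2, -0.3]
gripper_width: 0.0005
```

Run:
```python
from m import *
for p,q in(("near front",(310,178)),("near rear",(102,182)),):
    pass
meas("staple_eye lid_edge hasp_hinge".split(),tag="c")
a=cv2.imread("pics/c_wrist.png")
cv2.imwrite("pics/c_w2.png",cv2.resize(a,None,fx=1.5,fy=1.5,interpolation=2))
```

```text
8.1 p [0.671 0.269 0.358] F [ 0.223  0.179 -0.305] j6 1.779795652326596 w 0.0005099213331563995
[[0.005436969010434281, -0.9999850892002011, -0.0005106322016486322], [-0.9999852195723389, -0.0054369671780271165, -4.976593946337024e-06], [2.200229220906031e-06, 0.0005106517118733738, -0.9999998696149857]]
staple_eye scene [353.1 139.9] 0.7
staple_eye side [287. 108.] 0.58
staple_eye wrist [256.6 135.5] 0.65
   tri [0.71  0.264 0.106] [np.float64(1.233256766064116), np.float64(0.6271402155179455), np.float64(1.58737564766771)]
lid_edge scene [349.2 126.9] 0.8
lid_edge side [280.   97.1] 0.93
lid_edge wrist [257.3 159.7] 0.58
   tri [0.684 0.266 0.152] [np.float64(0.5776946433458439), np.float64(0.669685126662703), np.float64(0.6367896273981746)]
hasp_hinge scene [353.2 125.2] 0.73
hasp_hinge side [281.8  99. ] 0.88
hasp_hinge wrist [255.6 157.4] 0.87
   tri [0.691 0.268 0.152] [np.float64(2.575944289819132), np.float64(1.8842625796713055), np.float64(2.7198764766808736)]
```

View pics/c_w2.png

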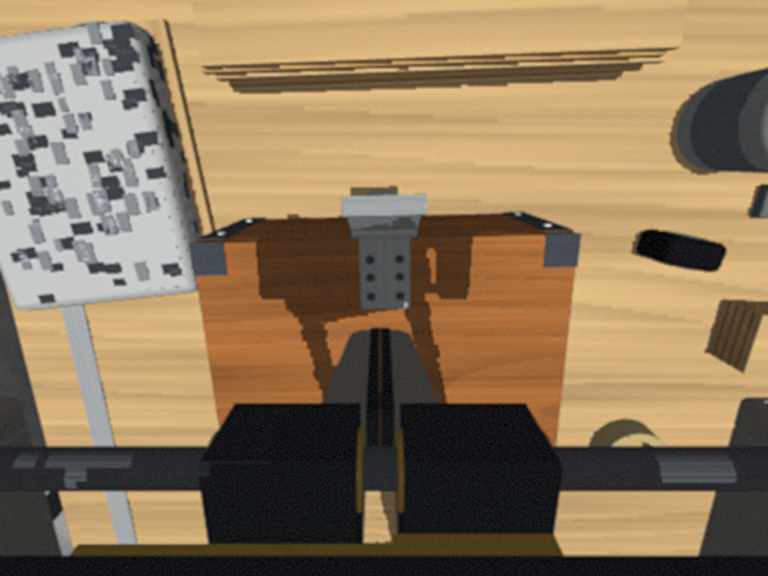

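Run:
```python
from m import *
c=[onz("wrist",np.array(p)/1.5,.154) for p in((197,240),(577,236),(359,240),(411,238),(220,447),(556,447))]
print(np.array(c))
d=(c[0]-c[1]);print("width",np.linalg.norm(d),"yaw",np.arctan2(-d[0],d[1]),"mid",(c[0]+c[1])/2)
# leaf tip ray at middle in xz plane: circle about hinge
hx=(c[0]+c[1])[0]/2+.006;hz=.159
for v in (195,213):
    e,r=ray("wrist",np.array([384,v])/1.5)
    t=np.linspace(.1,.6,5001);X=e+np.outer(t,r);dd=np.hypot(X[:,0]-hx,X[:,2]-hz)
    i=np.where(np.diff(np.sign(dd-.08)))[0]
    for k in i: print(v,X[k],"ang",np.arctan2(X[k,0]-hx,-(X[k,2]-hz)))
```

```text
[[0.684 0.43  0.154]
 [0.689 0.098 0.154]
 [0.685 0.288 0.154]
 [0.687 0.243 0.154]
 [0.472 0.432 0.154]
 [0.473 0.091 0.154]]
width 0.33164485930966564 yaw 0.013197809319174327 mid [0.686 0.264 0.154]
195 [0.729 0.268 0.23 ] ang 2.6656713389265785
195 [0.718 0.266 0.083] ang 0.32323848662560567
213 [0.718 0.268 0.235] ang 2.820445233209191
213 [0.699 0.266 0.079] ang 0.08530552952202726
```

>>> step_arm --rows "0 -2 -50 0; 0 0 -50 0; 0 0 -40 0; 0 0 -12 0; 10 0 0 0; 10 0 0 0; 6 0 0 0; 0 0 0 0" --hand 42

```text
time_s: 9.5
ee_pos: [0.6982, 0.2669, 0.2081]
eef_rot: [[0.003, -1.0, 0.002], [-1.0, -0.003, 0.0], [-0.0, -0.002, -1.0]]
force: [-0.5, -0.5, -0.5]
gripper_width: 0.042
```

>>> step_arm --rows "8 0 -2 0; 8 0 -2 0; 8 0 -3 0; 5 0 -6 0; 4 0 -6 0; 4 0 -8 0; 3 0 -9 0; 4 0 -7 0; 0 0 0 0"

```text
time_s: 10.4
ee_pos: [0.7405, 0.2666, 0.1612]
eef_rot: [[0.003, -1.0, -0.003], [-1.0, -0.003, -0.001], [0.001, 0.003, -1.0]]
force: [-0.5, 0.2, -0.6]
gripper_width: 0.0418
```

Run:
```python
from m import *
im=snap("wrist");
a=cv2.cvtColor(im,cv2.COLOR_RGB2BGR)[60:330,100:420];b=cv2.cvtColor(snap("side"),cv2.COLOR_RGB2BGR)[50:170,220:340]
cv2.imwrite("pics/d.png",np.hstack([cv2.resize(a,(480,405)),cv2.resize(b,(310,405))]))
```

```text
(no output)
```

View pics/d.png

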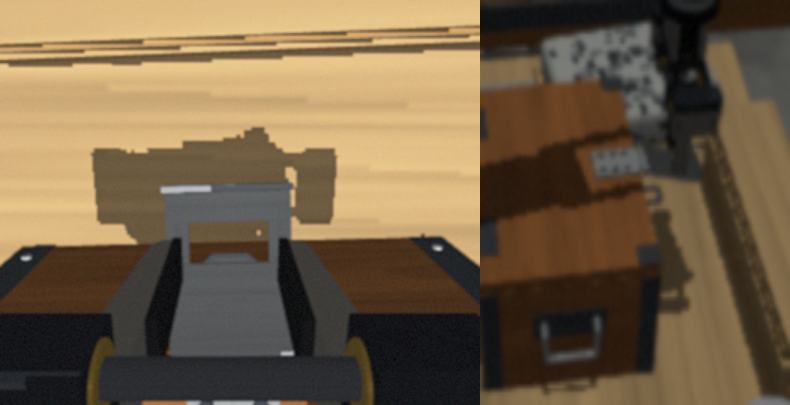

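The leaf now sticks straight out under both fingers, and they are centred on it. I continue down and in.

>>> step_arm --rows "8 0 -6 0; 4 0 -6 0; -3 0 -8 0; -2 0 -8 0; -3 0 -6 0; -5 0 -7 0; -5 0 -7 0; 0 0 0 0"

```text
time_s: 11.3
ee_pos: [0.7334, 0.267, 0.114]
eef_rot: [[0.004, -1.0, -0.003], [-1.0, -0.004, -0.0], [0.0, 0.003, -1.0]]
force: [-0.5, -0.2, -0.1]
gripper_width: 0.0421
```

>>> step_arm --rows "12 0 0 0; 13 0 -2 0; 0 0 -10 0; 0 0 -11 0; 0 0 0 0"

```text
time_s: 11.8
ee_pos: [0.7576, 0.2667, 0.0888]
eef_rot: [[0.004, -1.0, -0.006], [-1.0, -0.004, -0.001], [0.001, 0.006, -1.0]]
force: [-0.3, 0.4, -0.4]
gripper_width: 0.0421
```

Now push the lip inward, watching force.

>>> step_arm --rows "-8 0 0 0; -8 0 0 0; -8 0 0 0; -8 0 0 0; -6 0 0 0; -4 0 0 0; 0 0 0 0"

```text
time_s: 12.5
ee_pos: [0.7173, 0.2671, 0.0926]
eef_rot: [[0.004, -1.0, -0.001], [-1.0, -0.004, -0.0], [0.0, 0.001, -1.0]]
force: [-0.7, -0.3, 0.2]
gripper_width: 0.0423
```

>>> step_arm --rows "-3 0 0 0; -2 0 0 0; -2 0 0 0; 0 0 0 0"

```text
time_s: 12.9
ee_pos: [0.7109, 0.2669, 0.0925]
eef_rot: [[0.003, -1.0, -0.0], [-1.0, -0.003, -0.0], [0.0, 0.0, -1.0]]
force: [0.1, -0.8, 0.5]
gripper_width: 0.0417
```

>>> step_arm --rows "6 0 0 0; 0 0 -4 0; -4 0 0 0; -3 0 0 0; 0 0 0 0"

```text
time_s: 13.4
ee_pos: [0.7111, 0.2668, 0.0906]
eef_rot: [[0.003, -1.0, 0.003], [-1.0, -0.003, -0.0], [0.0, -0.003, -1.0]]
force: [-0.9, -0.8, 6.3]
gripper_width: 0.0418
```

>>> step_arm --rows "-2 0 0 0; -2 0 0 0; 0 0 0 0"

```text
time_s: 13.7
ee_pos: [0.7077, 0.2667, 0.0903]
eef_rot: [[0.003, -1.0, 0.004], [-1.0, -0.003, 0.0], [-0.0, -0.004, -1.0]]
force: [1.0, -0.8, 6.2]
gripper_width: 0.0419
```

Run:
```python
from m import *
f=lambda n:cv2.cvtColor(snap(n),cv2.COLOR_RGB2BGR)
a=f("wrist")[120:320,130:390];b=f("scene")[80:180,300:400]
cv2.imwrite("pics/e.png",np.hstack([cv2.resize(a,(455,350)),cv2.resize(b,(345,350),interpolation=2)]))
```

```text
(no output)
```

View pics/e.png

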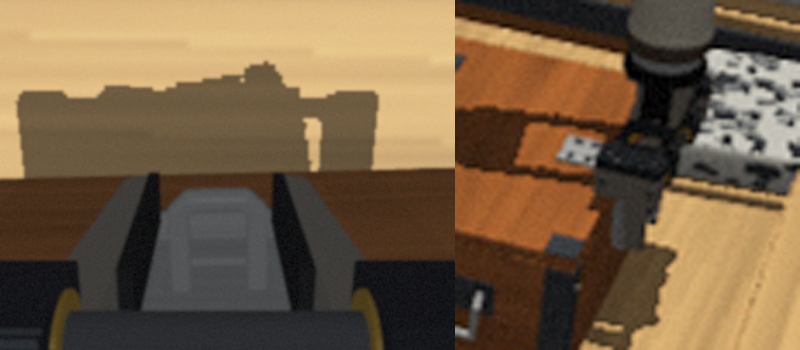

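>>> step_arm --rows "0 0 5 0; -2 0 0 0; -3 0 0 0; -2 0 0 0; 0 0 0 0"

```text
time_s: 14.3
ee_pos: [0.7023, 0.267, 0.0936]
eef_rot: [[0.004, -1.0, 0.009], [-1.0, -0.004, 0.001], [-0.001, -0.009, -1.0]]
force: [16.3, 2.3, -5.6]
gripper_width: 0.0424
```

>>> step_arm --rows "5 0 1 0; 15 0 2 0; 25 0 10 0; 0 0 40 0; -10 0 50 0; -20 -10 50 0; -20 0 50 0; 0 0 0 0"

```text
time_s: 15.1
ee_pos: [0.6985, 0.259, 0.2982]
eef_rot: [[0.004, -1.0, 0.014], [-1.0, -0.004, 0.003], [-0.003, -0.014, -1.0]]
force: [1.0, -0.1, 1.7]
gripper_width: 0.0419
```

Run:
```python
from m import *
meas("staple_eye lid_edge hasp_hinge pin block punch".split(),tag="f")
a=cv2.imread("pics/f_wrist.png")[60:220,150:370];b=cv2.imread("pics/f_scene.png")[80:180,300:420]
cv2.imwrite("pics/f.png",np.hstack([cv2.resize(a,(440,320),interpolation=2),cv2.resize(b,(360,320),interpolation=2)]))
```

```text
15.1 p [0.698 0.259 0.298] F [ 1.04  -0.052  1.697] j6 1.759532804130006 w 0.041902789375624444
[[0.004474930443462176, -0.9998972046832119, 0.013621859793191618], [-0.9999851155495483, -0.004431972142711413, 0.003182185142764174], [-0.003121486325899, -0.013635897096466568, -0.9999021545298779]]
staple_eye scene [353.7 140.5] 0.96
staple_eye side [284.1 105.4] 0.8
staple_eye wrist [243.6 163.3] 0.97
   tri [0.706 0.272 0.104] [np.float64(1.2323882500303878), np.float64(1.8054918196644798), np.float64(3.0606169520432407)]
lid_edge scene [347.7 126.4] 0.96
lid_edge side [281.7  96.4] 0.75
lid_edge wrist [246.1 195.9] 0.74
   tri [0.685 0.265 0.155] [np.float64(1.4692561430098234), np.float64(1.2230604628334578), np.float64(1.4086899551544656)]
hasp_hinge scene [351.6 122.5] 0.88
hasp_hinge side [281.8  98.3] 0.94
hasp_hinge wrist [245.7 192.3] 0.66
   tri [0.69  0.267 0.159] [np.float64(2.6259710316578464), np.float64(2.4465258340779648), np.float64(0.4864240761380731)]
pin scene [245.6 224.4] 0.71
pin side [254.9 221.5] 0.68
   tri [ 0.539 -0.21   0.058] [np.float64(0.2760390130688891), np.float64(0.26219512671926126)]
block scene [234.4 252.2] 0.76
block side [253.2 252.9] 0.86
block wrist [244.7 162.7] 0.5
   tri [ 0.479  0.172 -0.586] [np.float64(45.08272325047626), np.float64(27.030248665635202), np.float64(40.51344520256314)]
punch scene [235.1 234.9] 0.48
punch side [256.7 238.1] 0.56
   tri [ 0.538 -0.274  0.071] [np.float64(0.5176601935726564), np.float64(0.4976026384947492)]
```

View pics/f.png

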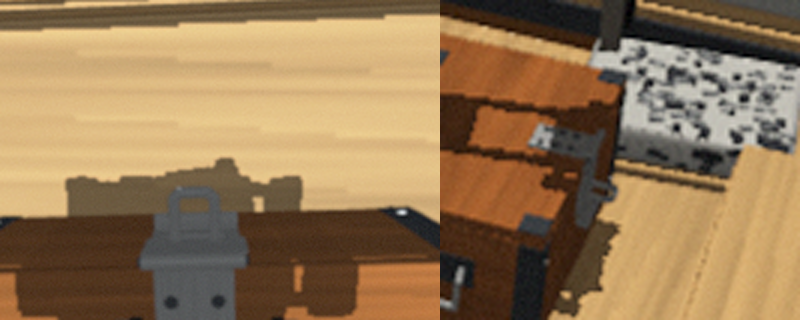

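The hasp is down and flat, and the staple loop stands clear through its slot (crop 193,215). On to the pin.

>>> step_arm --rows "-16 -47 0 0; -16 -47 0 0; -16 -47 0 0; -16 -47 0 0; -16 -47 0 0; -16 -47 0 0; -16 -47 0 0; -16 -47 0 0; -16 -47 0 0; -15 -46 0 0"

```text
time_s: 17.15
ee_pos: [0.5374, -0.213, 0.288]
eef_rot: [[0.003, -1.0, 0.001], [-1.0, -0.003, -0.0], [0.0, -0.001, -1.0]]
force: [1.2, -0.1, -0.3]
gripper_width: 0.0417
```

>>> step_arm --rows "0 0 -30 0; 0 0 -30 0; 0 0 0 0; 0 0 0 0"

```text
time_s: 17.55
ee_pos: [0.5383, -0.211, 0.228]
eef_rot: [[0.004, -1.0, -0.0], [-1.0, -0.004, 0.0], [-0.0, 0.0, -1.0]]
force: [0.4, 0.8, 0.3]
gripper_width: 0.0419
```

Run:
```python
from m import *
meas("pin punch block awl".split(),tag="g")
for t in("pin","punch"):
    for m in mark_of("wrist",t)[:2]: print(t,m,onz("wrist",m["position"],.06))
cv2.imwrite("pics/g.png",cv2.imread("pics/g_wrist.png")[40:320])
```

```text
17.55 p [ 0.538 -0.211  0.228] F [0.366 0.815 0.258] j6 0.9845573320736242 w 0.04186906767205588
[[0.0036700962640786976, -0.9999932018215927, -0.00035595507012025815], [-0.9999932238634368, -0.0036701981963560477, 0.0002861335527478829], [-0.0002874380332172844, 0.00035490252043711586, -0.9999998957117837]]
pin scene [245.4 227. ] 0.54
pin side [253.1 221.5] 0.45
   tri [ 0.535 -0.198  0.038] [np.float64(1.127119325730585), np.float64(1.0661213856246239)]
punch scene [236.8 237.3] 0.51
punch side [254.8 235. ] 0.42
   tri [ 0.534 -0.251  0.044] [np.float64(1.1705948326182403), np.float64(1.1157480724267284)]
block scene [236.5 253.8] 0.59
block side [254.3 250.4] 0.71
block wrist [294.6 168.7] 0.73
   tri [ 0.534 -0.268 -0.01 ] [np.float64(1.1635588105595185), np.float64(0.7923445740595851), np.float64(1.2223032410025767)]
awl scene [222.2 252. ] 0.52
awl side [257.  257.2] 0.72
awl wrist [354.2 181.3] 0.65
   tri [ 0.532 -0.332  0.06 ] [np.float64(0.7251409714271695), np.float64(0.6068660974182876), np.float64(0.6313066970569964)]
```

View pics/g.png

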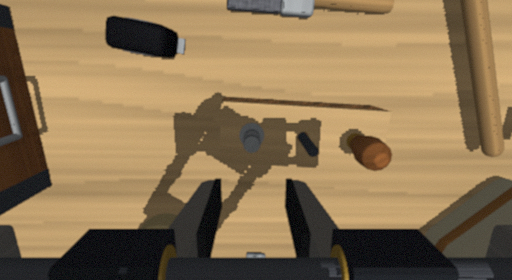

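Run:
```python
from m import *
for c in ((.538,-.211),(.537,-.206),(.535,-.206)):
    print(c,proj("wrist",[[*c,.065],[*c,.107]])-[0,40])
a=cv2.imread("pics/g_wrist.png")[145:215,215:300]
cv2.imwrite("pics/g2.png",cv2.resize(a,None,fx=7,fy=7,interpolation=2))
```

```text
(0.538, -0.211) [[254.1   138.177]
 [254.228 148.003]]
(0.537, -0.206) [[249.869 138.988]
 [249.415 148.916]]
(0.535, -0.206) [[249.871 140.626]
 [249.417 150.76 ]]
```

View pics/g2.png

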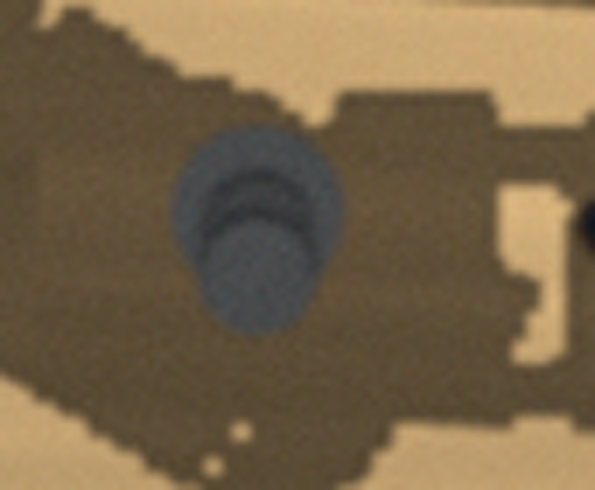

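>>> step_arm --rows "3.5 2.5 -40 0; 0 0 -40 0; 0 0 -35 0; 0 0 -20 0; 0 0 -10 0; 0 0 0 0"

```text
time_s: 19.0
ee_pos: [0.541, -0.2083, 0.0814]
eef_rot: [[0.003, -1.0, -0.002], [-1.0, -0.003, 0.001], [-0.001, 0.002, -1.0]]
force: [-0.3, 0.2, 0.7]
gripper_width: 0.0416
```

>>> step_arm --rows "0 0 0 0; 0 0 0 0; 0 0 0 0; 0 0 0 0; 0 0 0 0; 0 0 0 0" --hand 5 --squeeze 25

```text
time_s: 19.6
ee_pos: [0.5426, -0.2093, 0.0839]
eef_rot: [[0.004, -1.0, 0.002], [-1.0, -0.004, -0.001], [0.001, -0.002, -1.0]]
force: [-0.9, 0.1, 6.3]
gripper_width: 0.0174
```

>>> step_arm --rows "0 0 8 0; 0 0 20 0; 0 0 40 0; 0 0 50 0; 0 0 50 0; 0 10 14 0; 10 30 0 0; 16 45 0 0; 16 48 0 0; 16 48 0 0"

```text
time_s: 20.6
ee_pos: [0.5989, -0.0267, 0.2635]
eef_rot: [[0.003, -1.0, -0.002], [-1.0, -0.003, 0.001], [-0.001, 0.002, -1.0]]
force: [0.2, 0.2, 0.2]
gripper_width: 0.0173
```

>>> step_arm --rows "16 48 0 0; 16 48 0 0; 16 48 0 0; 16 48 0 0; 16 46 0 0; 16 36 0 0; 14 21 0 0; 0 0 0 0; 0 0 0 0; 0 0 0 0"

```text
time_s: 21.6
ee_pos: [0.7082, 0.2628, 0.2643]
eef_rot: [[0.002, -1.0, -0.001], [-1.0, -0.002, -0.001], [0.001, 0.001, -1.0]]
force: [-0.4, -0.6, 0.1]
gripper_width: 0.0172
```

Run:
```python
from m import *
meas("staple_eye hasp_hinge lid_edge pin".split(),tag="k")
for t,z in(("staple_eye",.1105),("hasp_hinge",.159),("lid_edge",.154)):
    for m in mark_of("wrist",t)[:1]: print(t,m,onz("wrist",m["position"],z))
s=bot.state();p=np.array(s["ee_pos"]);R=np.array(s["eef_rot"])
for nm,o in(("collar",.024),("shank end",.069)):print(nm,p+R[:,2]*o,proj("wrist",p+R[:,2]*o))
print("eye px",proj("wrist",[.709,.267,.1105]))
a=cv2.imread("pics/k_wrist.png")[100:280,150:370]
cv2.imwrite("pics/k.png",cv2.resize(a,None,fx=3.3,fy=3.3,interpolation=2))
```

```text
21.6 p [0.708 0.263 0.264] F [-0.396 -0.626  0.099] j6 1.764357397636113 w 0.017184017045564392
[[0.0024483178826388763, -0.9999963138464222, -0.0011738965515010254], [-0.9999968229359266, -0.002447611552336606, -0.0006027567851920245], [0.0005998813205772199, 0.00117536856217256, -0.9999991293251931]]
staple_eye scene [351.8 139.5] 0.72
staple_eye side [288.4 105.6] 0.86
staple_eye wrist [252.3 178.5] 0.65
   tri [0.71  0.263 0.112] [np.float64(2.694112837640162), np.float64(2.0116106379944814), np.float64(2.490255386527317)]
hasp_hinge scene [350.3 124.9] 0.55
hasp_hinge side [285.1  95.5] 0.84
hasp_hinge wrist [248.4 208.8] 0.56
   tri [0.694 0.266 0.161] [np.float64(1.7124997332282446), np.float64(2.0129569070236415), np.float64(3.8481001590758797)]
lid_edge scene [350.2 128.5] 0.67
lid_edge side [278.4  95.5] 0.91
lid_edge wrist [250.7 209.8] 0.74
   tri [0.684 0.271 0.149] [np.float64(2.189252532861381), np.float64(2.704699817987323), np.float64(3.3224296428867417)]
pin scene [359.7 106.9] 0.55
pin side [285.4  76.9] 0.38
pin wrist [253.8 225.4] 0.86
   tri [0.704 0.268 0.232] [np.float64(1.7719374026706072), np.float64(2.0327107263574757), np.float64(3.9997343106723724)]
staple_eye {'position': [252.3, 178.5], 'confidence': 0.65} [0.71  0.266 0.11 ]
hasp_hinge {'position': [248.4, 208.8], 'confidence': 0.56} [0.691 0.27  0.159]
lid_edge {'position': [250.7, 209.8], 'confidence': 0.74} [0.688 0.268 0.154]
collar [0.709 0.264 0.241] [[255.018 225.299]]
shank end [0.709 0.264 0.196] [[254.683 204.226]]
eye px [[251.635 179.456]]
```

View pics/k.png

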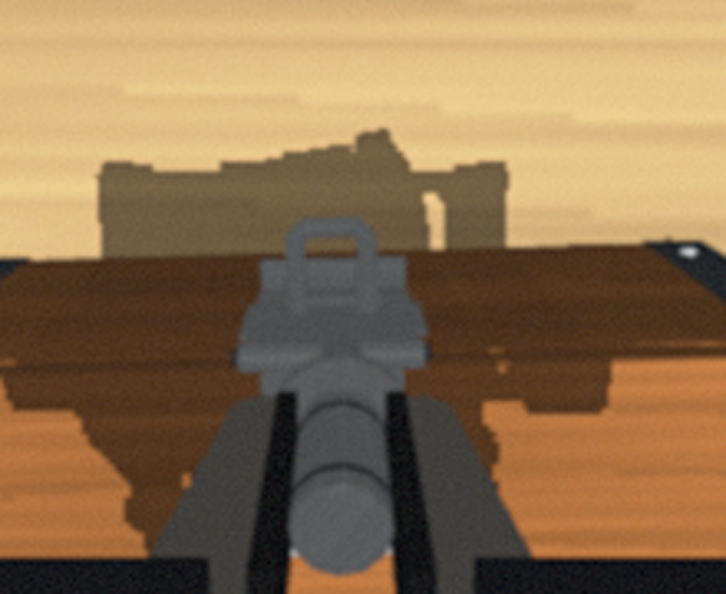

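Run:
```python
from m import *
for nm,p,z in(("bar outer",(330.5,216),.109),("bar inner",(330.5,236),.110),("legL in",(303,262),.1105),("legR in",(358,262),.1105)):
    print(nm,onz("wrist",np.array(p)/3.3+[150,100],z))
print("handle top",onz("wrist",np.array((341,524))/3.3+[150,100],.241+.047), "collar c",onz("wrist",np.array((343,405))/3.3+[150,100],.246))
# collar front edge: center+15mm
print("collar front",onz("wrist",np.array((342,354))/3.3+[150,100],.244), bot.state()["ee_pos"])
```

```text
bar outer [0.725 0.269 0.109]
bar inner [0.718 0.269 0.11 ]
legL in [0.709 0.278 0.11 ]
legR in [0.709 0.259 0.11 ]
handle top [0.71  0.265 0.288] collar c [0.713 0.265 0.246]
collar front [0.723 0.265 0.244] [0.709 0.264 0.265]
```

>>> step_arm --rows "3 3.5 0 0; 0 0 -30 0; 0 0 -30 0; 0 0 -14 0; 0 0 0 0; 0 0 0 0"

```text
time_s: 23.1
ee_pos: [0.7122, 0.2676, 0.1918]
eef_rot: [[0.004, -1.0, 0.001], [-1.0, -0.004, 0.0], [-0.0, -0.001, -1.0]]
force: [-1.2, -0.5, -0.6]
gripper_width: 0.0176
```

Run:
```python
from m import *
s=bot.state();print(s["ee_pos"],s["force"])
a=cv2.cvtColor(snap("wrist"),cv2.COLOR_RGB2BGR)[100:260,160:350]
cv2.imwrite("pics/l.png",cv2.resize(a,None,fx=3.5,fy=3.5,interpolation=2))
```

```text
[0.712 0.268 0.192] [-1.238 -0.471 -0.57 ]
```

View pics/l.png

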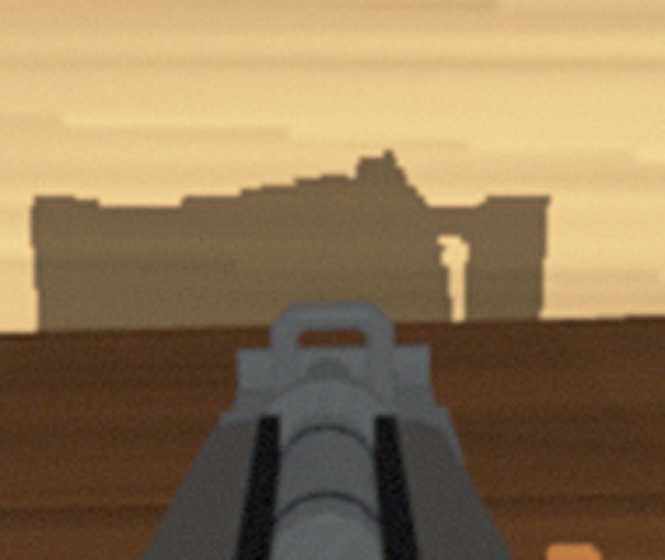

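Run:
```python
from m import *
f=lambda c,r,z:onz("wrist",np.array((c,r))/3.5+[160,100],z)
print(f(332,302,.109),f(332,328,.110),"legs",f(298,345,.1105),f(367,345,.1105),"tip front",f(327,360,.123),"collar front",f(328,378,.169))
```

```text
[0.725 0.268 0.109] [0.718 0.268 0.11 ] legs [0.714 0.276 0.11 ] [0.714 0.258 0.11 ] tip front [0.714 0.269 0.123] collar front [0.726 0.269 0.169]
```

>>> step_arm --rows "0 -1 -4 0; 0 0 -4 0; 0 0 -4 0; 0 0 0 0"

```text
time_s: 23.55
ee_pos: [0.7112, 0.2663, 0.1777]
eef_rot: [[0.003, -1.0, -0.001], [-1.0, -0.003, -0.0], [0.0, 0.001, -1.0]]
force: [-0.1, -0.1, -1.5]
gripper_width: 0.0172
```

>>> step_arm --rows "0 0 -4 0; 0 0 -4 0; 0 0 -4 0; 0 0 0 0"

```text
time_s: 23.95
ee_pos: [0.7112, 0.2663, 0.1654]
eef_rot: [[0.003, -1.0, -0.002], [-1.0, -0.003, -0.0], [0.0, 0.002, -1.0]]
force: [0.1, -0.0, -1.0]
gripper_width: 0.0177
```

>>> step_arm --rows "0 0 -4 0; 0 0 -4 0; 0 0 -4 0; 0 0 0 0"

```text
time_s: 24.35
ee_pos: [0.7112, 0.2663, 0.1535]
eef_rot: [[0.003, -1.0, -0.002], [-1.0, -0.003, -0.0], [0.0, 0.002, -1.0]]
force: [-0.9, -0.1, -0.5]
gripper_width: 0.0173
```

>>> step_arm --rows "0 0 -4 0; 0 0 -4 0; 0 0 -4 0; 0 0 -3 0; 0 0 -2 0; 0 0 0 0"

```text
time_s: 24.95
ee_pos: [0.7115, 0.2663, 0.1371]
eef_rot: [[0.003, -1.0, -0.001], [-1.0, -0.003, -0.0], [0.0, 0.001, -1.0]]
force: [-0.4, 0.4, -0.9]
gripper_width: 0.0173
```

>>> step_arm --rows "0 0 -1 0; 0 0 -1 0; 0 0 -1 0; 0 0 -1 0; 0 0 0 0"

```text
time_s: 25.45
ee_pos: [0.7119, 0.2664, 0.1345]
eef_rot: [[0.004, -1.0, 0.001], [-1.0, -0.004, 0.0], [-0.0, -0.001, -1.0]]
force: [-1.8, -0.9, 3.6]
gripper_width: 0.0172
```

Contact comes at the predicted height. I release and lift straight up.

>>> step_arm --rows "0 0 0 0; 0 0 0 0; 0 0 0 0; 0 0 0 0" --hand 40

```text
time_s: 25.85
ee_pos: [0.7116, 0.2664, 0.1333]
eef_rot: [[0.003, -1.0, -0.0], [-1.0, -0.003, -0.0], [0.0, 0.0, -1.0]]
force: [0.0, 0.5, 0.3]
gripper_width: 0.0402
```

>>> step_arm --rows "0 0 20 0; 0 0 40 0; 0 0 50 0; 0 0 50 0; -30 0 30 0; -40 0 0 0; -30 0 0 0; 0 0 0 0; 0 0 0 0"

```text
time_s: 26.75
ee_pos: [0.6117, 0.2664, 0.3239]
eef_rot: [[0.004, -1.0, 0.001], [-1.0, -0.004, -0.0], [0.0, -0.001, -1.0]]
force: [0.2, -0.3, -0.1]
gripper_width: 0.04
```

Run:
```python
from m import *
meas("pin hasp_hinge lid_edge".split(),tag="z")
a=cv2.imread("pics/z_wrist.png")[80:220,170:350];b=cv2.imread("pics/z_scene.png")[80:180,300:400]
cv2.imwrite("pics/z.png",np.hstack([cv2.resize(a,(440,342),interpolation=2),cv2.resize(b,(342,342),interpolation=2)]))
```

```text
26.75 p [0.612 0.266 0.324] F [ 0.173 -0.265 -0.138] j6 1.7971905885145478 w 0.03996898730525097
[[0.003762488071148848, -0.9999926344836874, 0.0007580645678062993], [-0.9999929215973667, -0.003762502866825057, -1.8092529374056867e-05], [2.0944616222839318e-05, -0.0007579911289941119, -0.9999997125053443]]
pin scene [356.  141.5] 0.68
pin wrist [252.4  90.4] 0.91
   tri [0.714 0.269 0.1  ] [np.float64(0.24268200662081657), np.float64(0.657423218386688)]
hasp_hinge scene [350.8 123.5] 0.66
hasp_hinge side [281.1  99. ] 0.65
hasp_hinge wrist [250.4 109.8] 0.65
   tri [0.688 0.27  0.153] [np.float64(2.43273126963256), np.float64(2.3317498364784086), np.float64(1.504668219709807)]
lid_edge scene [348.3 125.9] 0.57
lid_edge side [281.6  95.4] 0.77
lid_edge wrist [254.6 115.7] 0.64
   tri [0.685 0.265 0.158] [np.float64(1.2429135460929963), np.float64(1.3150230042357176), np.float64(1.8073742739426018)]
```

Run:
```python
from m import *
print(proj("scene",[.711,.267,.1105]),proj("wrist",[.711,.267,.1105]))
print([ (n,np.array(recognise(n,"pin")[0]["bbox"])) for n in("scene","wrist") if recognise(n,"pin")])
print("exp handle top",proj("scene",[.711,.267,.1575]),proj("wrist",[.711,.267,.1575]))
print(ticket.hand_in())
```

```text
[[355.07  138.781]] [[253.901  91.461]]
[('scene', array([232.9, 219.7,   3.2,  19.1]))]
exp handle top [[357.004 126.773]] [[254.047  89.079]]
the job is handed in; nothing more can be done
None
```

I shut the lid, swung the hasp down over its staple and dropped the pin through the staple, in that order. I handed the job in at about 27 s, with the gripper empty and clear of everything.

- **Lid:** I pressed it down until it stopped, with about 20 N on the fingertips, and its front edge then measured about 154 mm high.
- **Hasp:** I pushed it in until it met 16 N of resistance. A picture taken then showed it lying flat with the staple standing through its slot.
- **Pin:** It went down with almost no sideways force. The collar touched the bar within a millimetre of the expected height, with 3.6 N on contact.

**Last checks:**
- **Pin position:** After I let go, the pin marker in the scene and wrist images lay within about 3 pixels of where a seated pin should be. The height worked out from those two images was about 10 mm low (100 instead of 110.5 mm). I put that down to marker error, since the contact height agreed.
- **Checks that failed:** The box detector picked out another object as the pin (probably the punch) in the scene image and found nothing in the wrist image. I had used up my 12 pictures, so I did not see the released pin by eye.

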